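# Mark and stock the third gap of the soap rack

## Task

Counting the gaps of the wooden soap rack from its left end (the gap that already holds a soap counts too), run a fingertip along the rail at the back and push the sliding marker until it stands at the middle of the third gap. Then, without pinching or lifting it, push the soap bar that lies in front of the dividers along to that third gap and straight in, fully home against the back wall. Leave the marker at the third gap, and leave the soap already in the rack, the candle tin and the glass dish where they are.

Things in the scene. Friction and masses are not known exactly. Their poses are not given: they have to be found in the camera images.
- rack: Fixed light-wood soap rack, long side to the robot. Origin at table height, midway along its length, in the plane of the divider ends; x points away from the robot to the back wall, y left along the rack, z up. Base board 6 mm thick, 310 mm long, x = -95 to +91 mm. Nothing but the marker rises above z = 52 mm. Back wall's face at x = 80 mm, its top at z = 40 mm.
- gap1 (a point): Middle of the mouth of the first (leftmost) gap, on the board: rack x = 0, y = +108, z = 6 mm. Five dividers 10 mm thick, round-ended, tops at z = 32 mm, run from x = 0 to 80 mm at y = +144, +72, 0, -72, -144 mm. They leave four gaps 62 mm wide and 80 mm deep, open to the robot, middles at y = +108, +36 (second, holds a soap), -36 (third), -108 mm. Axes as the rack's.
- lane (a point): Middle of the lane in front of the dividers, on the board: rack x = -43.5, y = 0, z = 6 mm. The lane is 87 mm deep (x = -87 to 0), as long as the board and open at both ends; at the front a low lip (x = -95 to -87 mm, top at z = 12 mm) keeps the soap on. Axes as the rack's.
- rail (a point): Middle of the 8 mm round steel rail that runs along y over the back wall: rack x = 85, y = 0, z = 46 mm. Its end blocks at y = +-149 mm reach up to z = 52 mm. Axes as the rack's.
- marker (a joint): Place of the sliding marker on the rail, m, growing to the right (rack -y): the marker's middle is at rack y = 0.128 - value. 0.020 = middle of the first gap, 0.092 = second, 0.164 = third, 0.236 = fourth; range 0 to 0.256. It stays where it is left; pushing it takes about 1.5 N plus 4 N per m/s.
- marker_fin (a point): Middle of the marker's upright grey fin, at rack x = 85 mm, z = 68 mm. The fin is 12 mm thick along the rail (y) and 22 mm wide in x, its top at z = 88 mm; below it a sleeve of 16 mm diameter and 24 mm length rides on the rail, and a thin steel pointer at z = 49 mm reaches 42 mm forward to rack x = 40 mm over the gaps.
- soap: The loose cream paper-wrapped soap bar lying in the lane in front of the dividers, facing the first or second gap. Its own y axis is its 78 mm length and lies along the rack's x (pointing into the gaps); 52 mm wide along the rack, 26 mm high; origin at the middle of its underside.
- stocked_soap: An equal soap bar already standing home in the second gap; to be left alone. Origin at the middle of its underside.
- tin: Candle tin, 64 mm diameter, 45 mm high, on the table behind the rack; to be left alone. Origin at the middle of its underside.
- dish: Round clear glass dish with a butterfly picture, 93 mm diameter, 20 mm high, on the table to the right of the rack; to be left alone. Origin at the middle of its underside.

How it is judged:
By the outcome, as a careful person would: the job done as asked, in the order asked, and still so for the second after the job is handed in, with the robot touching nothing.
It also fails if it takes over 67 s, if anything falls off the work surface, if the arm or the gripper's body presses on something with over 40 N, if the wrist force passes 120 N, or if a joint passes its speed limit or range.

## Robot

A 7-joint arm with a two-finger parallel gripper is mounted at the origin on a cart in front of the work surface, level with it; the furniture and walls round the work are solid. World frame = base frame: x ahead of the robot, y to its left, z up, the work surface at z = 0. Lengths are in m, angles in degrees, forces in N, time in s.
With the tool pointing down it reaches from about 0.425 to 0.875 m from the base axis. Payload 4.7 kg.
Tool frame: the origin (TCP) lies on the mounting face of the last link; the fingertips stand 182 mm ahead of it and the grasp point (between the pads) lies 164 mm ahead of it; z points along the fingers, y is the line along which they close (so a half turn about z gives the same grasp; the last joint's range is limited). The gripper opens to 87 mm and grips with 3 to 60 N. Pads are 19 mm wide; open, the fingers measure 117 mm over their backs; the gripper's body (75 mm by 190 mm) begins 51 mm behind the grasp point.
Start: joints at [70.766, 18.392, -4.016, 83.108, 1.295, 78.541, -3.26], TCP at [0.223, -0.611, 0.405] pointing down, gripper open.
Joint ranges: [-163.93, 163.93], [-17.29, 119.83], [-79.2, 71.16], [3.27, 140.29], [-89.18, 269.18], [5.43, 117.66], [-154.24, 154.24]. Speed limits (degrees/s): [147.25, 147.25, 180, 180, 180, 180, 180].

## Interface

Orientations are given as [roll, pitch, yaw] about the fixed x, y, z axes, in that order (R = Rz(yaw) Ry(pitch) Rx(roll)).
In Python, from cell import env gives the robot as it stands.
- The arm moves only by the tool servo_tool, never from a script. Its argument "plan" is a list of rows, each an object with "xyz": the shift along the tool's x, y, z in cm, a list of three; "twist": the turn, a rotation vector about the tool's x, y, z in degrees, a list of three; "jaw": the closure, from 0 (fully open) to 1 (shut). In form: [{"xyz": [x, y, z], "twist": [wx, wy, wz], "jaw": jaw}, ...]. A call has 1 to 10 rows; each row is the pose to reach, as a shift and turn from the pose commanded when the call began, along the tool's axes at that moment; what a row does not reach only later rows make up. A row lasts 1/12 s, in which the tool goes at most 41.7 mm and 7.16 degrees, less where a joint would pass 70% of its speed; a pose out of reach is approached as far as the arm can. A call with a gripper value outside its range is refused whole. The fingers move at their own pace and stop on an object; "newtons" is the grip in N (left out, the last holds). Time passes only in rows, so rows that repeat a pose let the fingers close. It gives the time, the measured TCP pose, the force, the opening and the grip force at its end, in the units of the state.
- env.get_obs(): the state, without advancing time (a new reading comes with each control period).
- env.read_camera(name): name is "scene" or "top" or "wrist"; returns a dict with "img" (400x640x3 uint8, red, green, blue), "camera_matrix" (3x3 intrinsics, pixels), "k1" (the pictures are not rectified: a ray, as slopes to the right and down, at radius r is drawn at 1 + k1 r^2 times it, then the intrinsics apply), "R" (3x3) and "t" (3): a world point X has camera coordinates R X + t. Camera axes: x right, y down, z forward; pixel columns grow to the right and rows downward; lengths in m; the calibration is good to about 2 mm. A picture is of the moment at which its call begins. There is no depth.
- env.sign_off(): hands the job in; it is judged then, once.
The state is a dict: "time_s": time; "qpos": joint angles; "joint_velocities": joint speeds; "effort": joint torques, N m; "tool_pos": TCP position; "tool_rot": TCP orientation; "force": force on the tool from outside, world axes, zero at the start; "wrist_torque": the same for the moment, N m; "grip_width": finger opening in m; "grasp_force": force on a finger pad.
Only numpy, scipy, OpenCV 4.12 (cv2) and the standard library are available. Lean on these libraries where they do the work, as an engineer would, in place of code of your own. Each camera call takes 0.05 s, during which the arm holds its last target. There are 200 camera calls.

## Working session

There is one attempt and no reset: what is moved stays moved. The work goes in short steps, Python scripts to look and compute and a tool call to move; the robot and the scene stay as the last step left them, time stands still between calls to the robot, and variables do not carry over. Pictures are saved under pics/ and viewed, at most 10 in all, crops included, and the job is handed in when it is done.

Besides the shell and the picture viewer there is one more tool, called as name([rows], argument=value, ...), one row to a line, values as JSON. servo_tool: Moves the arm, as the interface text tells. Its arguments: {"type":"object","properties":{"plan":{"type":"array","items":{"type":"object","properties":{"xyz":{"type":"array","items":{"type":"number"}},"twist":{"type":"array","items":{"type":"number"}},"jaw":{"type":"number"}}}},"newtons":{"type":"number"}},"required":["plan"]}

```bash
mkdir -p pics; cat > h.py <<'E'
import numpy as np, cv2
from cell import env
def pic(n,f):
    c=env.read_camera(n); cv2.imwrite('pics/'+f,c['img'][:,:,::-1]); return c
def ray(c,u,v):
    K=np.array(c['camera_matrix'],float); R=np.array(c['R']);t=np.array(c['t'])
    d=np.array([(u-K[0,2])/K[0,0],(v-K[1,2])/K[1,1]]); s=d.copy()
    for _ in range(20): s=d/(1+c['k1']*(s@s))
    return -R.T@t, R.T@np.array([s[0],s[1],1])
def onz(c,u,v,z):
    o,d=ray(c,u,v); return o+d*(z-o[2])/d[2]
def proj(c,X):
    p=np.array(c['R'])@np.array(X)+np.array(c['t']); s=p[:2]/p[2]; s=s*(1+c['k1']*(s@s))
    K=np.array(c['camera_matrix']); return np.array([K[0,0]*s[0]+K[0,2],K[1,1]*s[1]+K[1,2]])
E
python3 - <<'E'
from h import *
np.set_printoptions(precision=4,suppress=True)
import pickle
for n in('scene','top'):
    c=pic(n,n+'1.png'); pickle.dump(c,open(n+'.pkl','wb')); print(n,c['camera_matrix'],c['k1'],-np.array(c['R']).T@c['t'],c['R'])
o=env.get_obs(); print(o)
E
```

```text
scene [[461.8728   0.     322.5307]
 [  0.     461.8728 202.3862]
 [  0.       0.       1.    ]] -0.0906176854630632 [-0.0949  0.6849  0.8219] [[-0.7003 -0.7139  0.0021]
 [-0.4114  0.4012 -0.8184]
 [ 0.5834 -0.574  -0.5746]]
top [[441.2504   0.     321.8898]
 [  0.     441.2504 205.7872]
 [  0.       0.       1.    ]] -0.113996602430821 [ 0.4949 -0.0739  1.2439] [[ 0.0237 -0.9997 -0.0003]
 [-0.9895 -0.0235 -0.1427]
 [ 0.1426  0.0037 -0.9898]]
{'time_s': 0.1, 'qpos': array([70.7666, 18.4354, -4.0152, 83.1665,  1.2937, 78.5423, -3.2613]), 'joint_velocities': array([-0.0607, -0.0885, -0.0063, -0.1484, -0.0089,  0.0195, -0.0784]), 'effort': array([ -0.0001, -49.2572,  -0.4058, -31.3399,  -0.064 ,   0.0395,
         0.0001]), 'tool_pos': array([ 0.2227, -0.6105,  0.4038]), 'tool_rot': array([-179.901 ,    0.0043,   20.041 ]), 'force': array([-0.9174, -0.7818,  0.0424]), 'wrist_torque': array([-0.0059, -0.0057, -0.0138]), 'grasp_force': 0.0, 'grip_width': 0.08713471625357838}
```

View pics/top1.png

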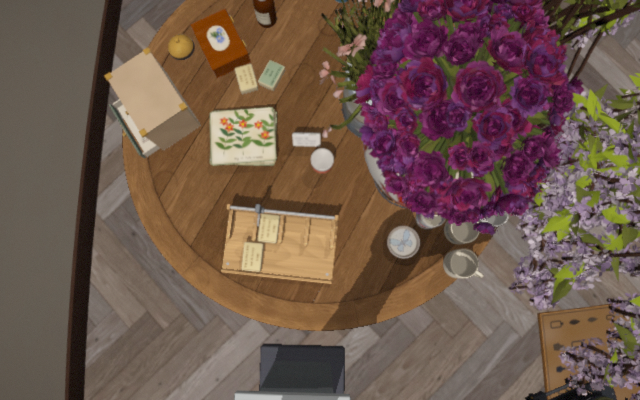

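View pics/scene1.png

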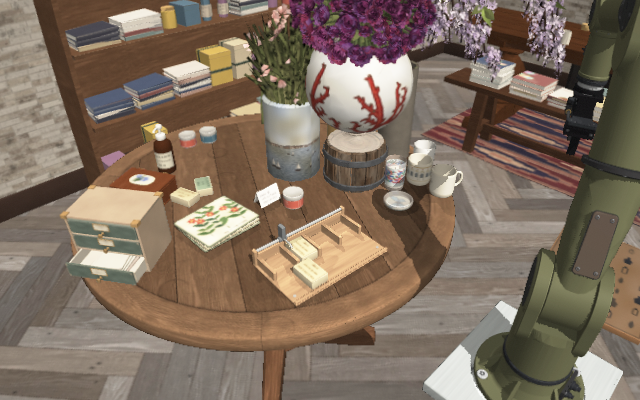

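The top view shows the rack with its corners near (228,206), (337,216), (331,281) and (222,272). The marker is near (258,210), the loose soap at (252,257) and the stocked soap at (269,229). The tin is at (321,160) and the dish at (403,242).

```bash
python3 - <<'E'
from h import *
import pickle
c=pickle.load(open('top.pkl','rb')); s=pickle.load(open('scene.pkl','rb'))
cv2.imwrite('pics/crop_t.png',cv2.resize(c['img'][195:295,215:345,::-1],None,fx=6,fy=6,interpolation=cv2.INTER_CUBIC)[:600,:780])
cv2.imwrite('pics/crop_s.png',cv2.resize(s['img'][200:305,245:395,::-1],None,fx=5,fy=5,interpolation=cv2.INTER_CUBIC))
for p in [(228,206),(337,216),(331,281),(222,272)]: print(onz(c,*p,.01))
E
```

```text
[0.66574511 0.19722835 0.01      ]
[ 0.64463061 -0.11256764  0.01      ]
[ 0.46309411 -0.09952148  0.01      ]
[0.47955098 0.20474989 0.01      ]
```

View pics/crop_t.png

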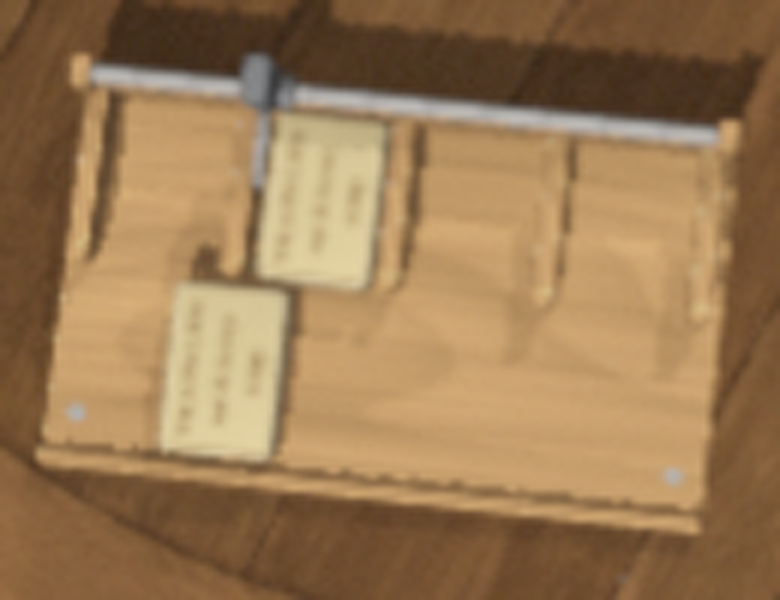

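View pics/crop_s.png

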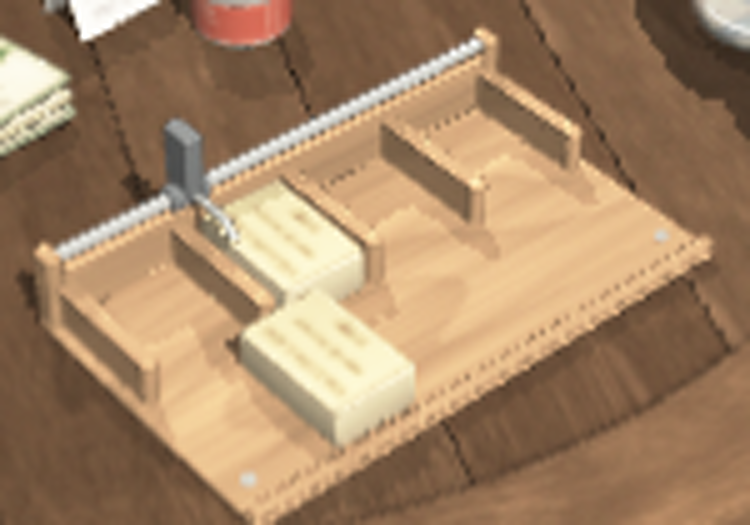

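The crops confirm the layout: the marker fin sits just left of the stocked soap, and the loose soap's centre is at about (225,370) in the top crop. Next I fit the rack pose from known features in the top crop.

```bash
cat >> h.py <<'E'
def r2w(p,X): 
    a=p[2]; x,y,z=X; return np.array([p[0]+np.cos(a)*x-np.sin(a)*y,p[1]+np.sin(a)*x+np.cos(a)*y,z])
def w2r(p,X):
    a=p[2]; d=X[0]-p[0],X[1]-p[1]; return np.array([np.cos(a)*d[0]+np.sin(a)*d[1],-np.sin(a)*d[0]+np.cos(a)*d[1],X[2]])
E
python3 - <<'E'
from h import *
import pickle
from scipy.optimize import least_squares
np.set_printoptions(precision=4,suppress=True)
c=pickle.load(open('top.pkl','rb')); s=pickle.load(open('scene.pkl','rb'))
T=lambda x,y:np.array([(x+.5)/6-.5+215,(y+.5)/6-.5+195])
S=lambda x,y:np.array([(x+.5)/5-.5+245,(y+.5)/5-.5+200])
P=[((-95,155,12),c,T(38,462)),((-95,-155,12),c,T(698,530)),((85,149,52),c,T(81,70)),((85,-149,52),c,T(731,132)),
((0,72,32),c,T(230,272)),((0,0,32),c,T(390,288)),((0,-72,32),c,T(543,303)),((0,-144,32),c,T(700,318)),
((85,149,52),s,S(48,252)),((85,-149,52),s,S(486,36)),((-95,-155,12),s,S(710,243)),((0,72,32),s,S(272,300)),((0,0,32),s,S(377,244)),((0,-72,32),s,S(478,185)),((0,-144,32),s,S(575,130))]
for nm,Q in(('top',P[:8]),('both',P)):
    f=lambda p:np.concatenate([proj(k,r2w(p,np.array(X)/1e3))-m for X,k,m in Q])
    r=least_squares(f,[.57,.05,.0]); print(nm,r.x,np.degrees(r.x[2]));print(r.fun.reshape(-1,2).round(1).tolist())
p=r.x; np.save('rack.npy',p)
print('fin top',w2r(p,onz(c,*T(258,68),.088)), 'fin scene',w2r(p,onz(s,*S(183,127),.088)))
print('soap corners top',[w2r(p,onz(c,*T(*q),.032))for q in((177,284),(290,292),(271,462),(160,452))])
print('stocked',[w2r(p,onz(c,*T(*q),.032))for q in((274,113),(386,121),(368,290),(255,279))])
print('soap sc',[w2r(p,onz(s,*S(*q),.032))for q in((242,341),(313,291),(413,364),(337,404))])
for g in [(85,92,88),(85,-36,88),(-43,36,6),(-43,-36,6),(80,-36,6)]: print(g,r2w(p,np.array(g)/1e3))
E
```

```text
top [ 0.5644  0.0459 -0.0746] -4.275168127720786
[[-0.0, -0.2], [0.8, -0.1], [-0.1, -0.4], [-0.2, -0.1], [0.2, 0.1], [-0.6, 0.1], [-0.0, 0.2], [-0.0, 0.3]]
both [ 0.5638  0.0457 -0.0765] -4.38079361903652
[[-0.0, -0.1], [0.8, 0.3], [0.0, -0.3], [-0.1, 0.3], [0.3, 0.3], [-0.5, 0.3], [0.1, 0.5], [0.0, 0.6], [-0.8, -0.3], [-0.9, -0.8], [0.3, -1.1], [-0.8, 0.3], [0.0, -0.4], [0.3, 0.1], [0.3, 0.6]]
fin top [0.0887 0.0622 0.088 ] fin scene [0.084  0.0606 0.088 ]
soap corners top [array([-0.0073,  0.0965,  0.032 ]), array([-0.0056,  0.0442,  0.032 ]), array([-0.0833,  0.0439,  0.032 ]), array([-0.0842,  0.095 ,  0.032 ])]
stocked [array([0.0758, 0.0613, 0.032 ]), array([0.0773, 0.0092, 0.032 ]), array([-0.001 ,  0.0087,  0.032 ]), array([-0.0013,  0.061 ,  0.032 ])]
soap sc [array([-0.0148,  0.0996,  0.032 ]), array([-0.0084,  0.0495,  0.032 ]), array([-0.0817,  0.0451,  0.032 ]), array([-0.0792,  0.0911,  0.032 ])]
(85, 92, 88) [0.6556 0.1309 0.088 ]
(85, -36, 88) [0.6458 0.0033 0.088 ]
(-43, 36, 6) [0.5237 0.0849 0.006 ]
(-43, -36, 6) [0.5182 0.0131 0.006 ]
(80, -36, 6) [0.6408 0.0037 0.006 ]
```

```bash
cat >> h.py <<'E'
def move(x,y,z,yaw,o=None):
    """shift in tool axes (cm) and twist from the measured pose to a world pose pointing down"""
    from scipy.spatial.transform import Rotation as R
    o=o or env.get_obs(); A=R.from_euler('xyz',o['tool_rot'],degrees=True); B=R.from_euler('xyz',[180,0,yaw],degrees=True)
    return (A.inv().apply(np.array([x,y,z])-o['tool_pos'])*100).round(2), (A.inv()*B).as_rotvec(degrees=True).round(1)
E
python3 - <<'E'
from h import *
import pickle
np.set_printoptions(precision=3,suppress=True)
c=pickle.load(open('top.pkl','rb'));p=np.load('rack.npy')
for z in(.15,.3,.5): print(z,[onz(c,*q,z)[:2] for q in((358,110),(375,180),(430,215),(490,225),(510,220))])
print('tin',onz(c,321,160,.045),'dish',onz(c,403,242,.02),'jug',onz(c,460,265,.05))
w=r2w(p,(.085,.10,.062)); print('marker approach tip',w)
for t in((.45,-.25,.40,70),(w[0],w[1],.30,85.7)): print(t,move(*t))
E
```

```text
0.15 [array([ 0.906, -0.158]), array([ 0.722, -0.203]), array([ 0.636, -0.342]), array([ 0.613, -0.497]), array([ 0.627, -0.55 ])]
0.3 [array([ 0.85 , -0.146]), array([ 0.691, -0.185]), array([ 0.616, -0.305]), array([ 0.597, -0.439]), array([ 0.609, -0.485])]
0.5 [array([ 0.775, -0.131]), array([ 0.649, -0.161]), array([ 0.591, -0.256]), array([ 0.576, -0.361]), array([ 0.585, -0.398])]
tin [ 0.797 -0.064  0.045] dish [ 0.575 -0.297  0.02 ] jug [ 0.513 -0.449  0.05 ]
marker approach tip [0.656 0.139 0.062]
(0.45, -0.25, 0.4, 70) (array([ 33.71, -26.07,   0.42]), array([ -0.1,  -0. , -50. ]))
(np.float64(0.6562007305403974), np.float64(0.13889234170553194), 0.3, 85.7) (array([ 66.41, -55.52,  10.47]), array([ -0.1,  -0.1, -65.7]))
```

servo_tool([
  {"xyz": [26,-26,0],"twist": [0,0,-45],"jaw": 1},
  {"xyz": [26,-26,0],"twist": [0,0,-45],"jaw": 1},
  {"xyz": [26,-26,0],"twist": [0,0,-45],"jaw": 1},
  {"xyz": [26,-26,0],"twist": [0,0,-45],"jaw": 1},
  {"xyz": [26,-26,0],"twist": [0,0,-45],"jaw": 1},
  {"xyz": [26,-26,0],"twist": [0,0,-45],"jaw": 1},
  {"xyz": [26,-26,0],"twist": [0,0,-45],"jaw": 1},
  {"xyz": [26,-26,0],"twist": [0,0,-45],"jaw": 1},
  {"xyz": [26,-26,0],"twist": [0,0,-45],"jaw": 1},
  {"xyz": [26,-26,0],"twist": [0,0,-45],"jaw": 1},
])

```text
time_s: 0.93
tool_pos: [0.3813, -0.27, 0.4049]
tool_rot: [180.0, -0.1, 65.7]
force: [-0.4, 1.0, -0.1]
grip_width: 0.0286
grasp_force: 0.0
```

```bash
python3 - <<'E'
from h import *
o=env.get_obs(); print(o['time_s'],o['tool_pos'],o['tool_rot'],o['qpos'].round(0))
for t in((.52,.10,.36,85.7),(.656,.139,.33,85.7)): print(move(*t))
E
```

```text
0.9333 [ 0.38133428 -0.26999894  0.40489217] [ 1.79985573e+02 -1.32844064e-01  6.56871268e+01] [ 56.  -3. -23. 107.  -1.  76.   9.]
(array([39.42, -2.6 ,  4.58]), array([  0. ,  -0.1, -20. ]))
(array([48.56,  8.19,  7.6 ]), array([  0. ,  -0.1, -20. ]))
```

servo_tool([
  {"xyz": [39.4,-2.6,4.5],"twist": [0,0,-20],"jaw": 1},
  {"xyz": [39.4,-2.6,4.5],"twist": [0,0,-20],"jaw": 1},
  {"xyz": [39.4,-2.6,4.5],"twist": [0,0,-20],"jaw": 1},
  {"xyz": [39.4,-2.6,4.5],"twist": [0,0,-20],"jaw": 1},
  {"xyz": [39.4,-2.6,4.5],"twist": [0,0,-20],"jaw": 1},
  {"xyz": [39.4,-2.6,4.5],"twist": [0,0,-20],"jaw": 1},
  {"xyz": [39.4,-2.6,4.5],"twist": [0,0,-20],"jaw": 1},
  {"xyz": [39.4,-2.6,4.5],"twist": [0,0,-20],"jaw": 1},
  {"xyz": [39.4,-2.6,4.5],"twist": [0,0,-20],"jaw": 1},
  {"xyz": [39.4,-2.6,4.5],"twist": [0,0,-20],"jaw": 1},
])

```text
time_s: 1.77
tool_pos: [0.5208, 0.0955, 0.3594]
tool_rot: [180.0, -0.2, 85.3]
force: [-0.3, -0.3, 0.6]
grip_width: 0.0004
grasp_force: 0.0
```

```bash
cat > st.py <<'E'
from h import *
import sys
np.set_printoptions(precision=4,suppress=True)
p=np.load('rack.npy'); o=env.get_obs()
print(o['time_s'],'rack tip mm',w2r(p,o['tool_pos']-[0,0,.182])*1e3,o['tool_rot'],o['force'],o['qpos'].round(0))
for a in sys.argv[1:]:
    x,y,z,yaw=map(float,a.split(',')); w=r2w(p,(x/1e3,y/1e3,z/1e3)); print(a,*move(w[0],w[1],w[2]+.182,yaw))
E
python3 st.py 85,100,150,85.7 85,92,63,85.7
```

```text
1.7667 rack tip mm [-46.6867  46.4264 177.3758] [179.9962  -0.1603  85.306 ] [-0.2797 -0.2853  0.6428] [ 31.   9. -48. 102.   7.  71. -24.]
85,100,150,85.7 [ 5.42 13.14  2.75] [ 0.  -0.2 -0.4]
85,92,63,85.7 [ 4.6  13.14 11.45] [ 0.  -0.2 -0.4]
```

servo_tool([
  {"xyz": [5.4,13.1,2.7],"twist": [0,0,0],"jaw": 1},
  {"xyz": [5.4,13.1,2.7],"twist": [0,0,0],"jaw": 1},
  {"xyz": [5.4,13.1,2.7],"twist": [0,0,0],"jaw": 1},
  {"xyz": [5.4,13.1,2.7],"twist": [0,0,0],"jaw": 1},
  {"xyz": [5.4,13.1,2.7],"twist": [0,0,0],"jaw": 1},
  {"xyz": [5.4,13.1,2.7],"twist": [0,0,0],"jaw": 1},
])

```text
time_s: 2.27
tool_pos: [0.656, 0.1335, 0.331]
tool_rot: [-179.8, -0.0, 85.1]
force: [-0.6, -0.4, -0.1]
grip_width: 0.0006
grasp_force: 0.0
```

```bash
python3 - <<'E'
from h import *
import pickle
c=pic('wrist','w1.png'); pickle.dump(c,open('w1.pkl','wb'))
p=np.load('rack.npy')
for q in((85,61,88),(0,0,32),(0,72,32),(0,-72,32),(85,-149,52),(85,149,52)): print(q,proj(c,r2w(p,np.array(q)/1e3)))
E
python3 st.py 85,92,63,85.7
```

```text
(85, 61, 88) [319.55386631 256.36100268]
(0, 0, 32) [238.71336219 286.48642857]
(0, 72, 32) [232.69083046 221.48560385]
(0, -72, 32) [244.05129111 343.76250246]
(85, -149, 52) [321.03038801 413.51721407]
(85, 149, 52) [318.57219858 142.41685312]
2.3167 rack tip mm [ 84.5619  94.3935 149.87  ] [-179.8768    0.0127   85.0664] [0.1638 0.2537 0.5776] [ 18.  29. -44.  84.  21.  75. -33.]
85,92,63,85.7 [-0.24  0.06  8.69] [-0.1  0.  -0.6]
```

View pics/w1.png

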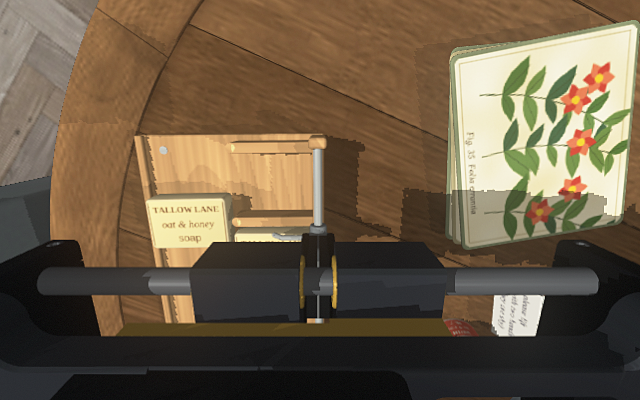

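The wrist view shows the rail at u≈319 and its left block at (319,142), both as predicted. The marker is hidden below the fingers at about (318,240). I'll descend to the left of the fin.

servo_tool([
  {"xyz": [0,0,4.2],"twist": [0,0,-0.6],"jaw": 1},
  {"xyz": [0,0,8.5],"twist": [0,0,-0.6],"jaw": 1},
  {"xyz": [0,0,8.5],"twist": [0,0,-0.6],"jaw": 1},
  {"xyz": [-0.8,0,8.5],"twist": [0,0,-0.6],"jaw": 1},
  {"xyz": [-1.6,0,8.5],"twist": [0,0,-0.6],"jaw": 1},
])

```text
time_s: 2.73
tool_pos: [0.6543, 0.1173, 0.2502]
tool_rot: [179.9, -0.0, 85.7]
force: [-0.1, 1.6, -0.3]
grip_width: 0.0008
grasp_force: 1.0
```

```bash
python3 st.py 85,-20,63,85.7
```

```text
2.7333 rack tip mm [84.7861 78.3684 68.1846] [179.8702  -0.0241  85.689 ] [-0.059   1.5931 -0.3341] [ 19.  33. -42.  89.  24.  67. -33.]
85,-20,63,85.7 [-9.84  0.01  0.51] [ 0.1 -0.  -0. ]
```

servo_tool([
  {"xyz": [-1.0,0,0.4],"twist": [0,0,0],"jaw": 1},
  {"xyz": [-2.2,0,0.4],"twist": [0,0,0],"jaw": 1},
  {"xyz": [-3.4,0,0.4],"twist": [0,0,0],"jaw": 1},
  {"xyz": [-4.6,0,0.4],"twist": [0,0,0],"jaw": 1},
  {"xyz": [-5.8,0,0.4],"twist": [0,0,0],"jaw": 1},
  {"xyz": [-7.0,0,0.4],"twist": [0,0,0],"jaw": 1},
  {"xyz": [-8.0,0,0.4],"twist": [0,0,0],"jaw": 1},
  {"xyz": [-8.7,0,0.4],"twist": [0,0,0],"jaw": 1},
  {"xyz": [-9.2,0,0.4],"twist": [0,0,0],"jaw": 1},
  {"xyz": [-9.4,0,0.4],"twist": [0,0,0],"jaw": 1},
])

```text
time_s: 3.57
tool_pos: [0.6472, 0.0224, 0.2434]
tool_rot: [-180.0, 0.0, 85.6]
force: [0.7, 1.5, 1.4]
grip_width: 0.0001
grasp_force: 0.8
```

```bash
python3 st.py 85,-20,63,85.7; python3 - <<'E'
from h import *
import pickle
c=pic('scene','s2.png');p=np.load('rack.npy')
u,v=map(int,proj(c,r2w(p,(.085,-.03,.07))));print(u,v)
for q in((85,-36,88),(91,-30,88),(74,-30,88),(40,-36,49)): print(q,((proj(c,r2w(p,np.array(q)/1e3))-[u-50,v-40]+.5)*7-.5).round())
cv2.imwrite('pics/s2c.png',cv2.resize(c['img'][v-40:v+40,u-50:u+50,::-1],None,fx=7,fy=7,interpolation=cv2.INTER_CUBIC))
E
```

```text
3.5667 rack tip mm [ 84.883  -16.7951  61.4468] [-179.9757    0.0308   85.5782] [0.6843 1.5064 1.4013] [ 27.  31. -42.  92.  22.  65. -24.]
85,-20,63,85.7 [-0.32  0.01 -0.16] [-0.   0.  -0.1]
308 216
(85, -36, 88) [367. 246.]
(91, -30, 88) [346. 245.]
(74, -30, 88) [373. 265.]
(40, -36, 49) [442. 381.]
```

View pics/s2c.png

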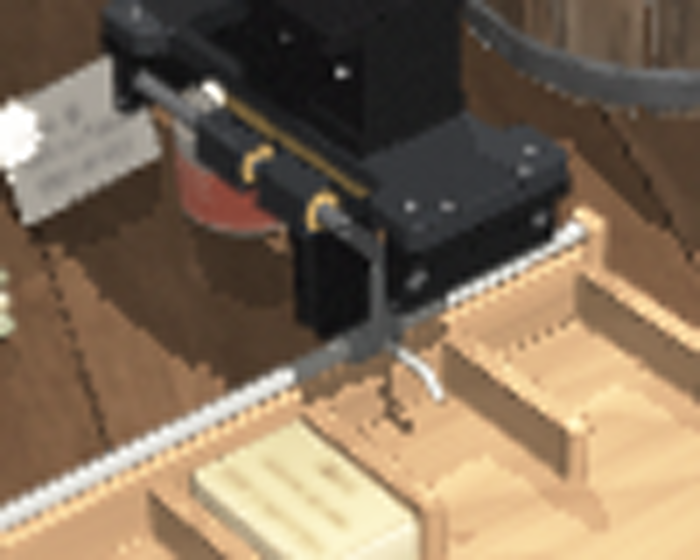

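The fin is visible at (380,290) with its pointer ending near (440,398), in the third gap but slightly left of its middle. I'll push about 3.5 mm more, then back off and measure.

servo_tool([
  {"xyz": [-0.2,0,0],"twist": [0,0,0],"jaw": 1},
  {"xyz": [-0.35,0,0],"twist": [0,0,0],"jaw": 1},
  {"xyz": [-0.35,0,0],"twist": [0,0,0],"jaw": 1},
  {"xyz": [1,0,0],"twist": [0,0,0],"jaw": 1},
  {"xyz": [3,0,-2],"twist": [0,0,0],"jaw": 1},
  {"xyz": [6,-2,-5],"twist": [0,0,0],"jaw": 1},
  {"xyz": [8,-6,-8],"twist": [0,0,0],"jaw": 0.6},
  {"xyz": [10,-10,-8],"twist": [0,0,0],"jaw": 0.6},
  {"xyz": [12.7,-13,-8],"twist": [0,0,0],"jaw": 0.6},
  {"xyz": [14,-13,-8],"twist": [0,0,0],"jaw": 0.6},
])

```text
time_s: 4.45
tool_pos: [0.524, 0.1767, 0.3245]
tool_rot: [-180.0, 0.1, 85.9]
force: [0.1, 1.2, 0.2]
grip_width: 0.0193
grasp_force: 0.0
```

```bash
python3 st.py -44,122,120,85.7; python3 - <<'E'
from h import *
c=pic('top','t3.png');s=env.read_camera('scene');p=np.load('rack.npy')
for k,n in((c,'top'),(s,'sc')):
    u,v=map(int,proj(k,r2w(p,(.085,-.03,.07))))
    w=k['img'][v-40:v+40,u-50:u+50]
    print(n,u,v,[ (q,((proj(k,r2w(p,np.array(q)/1e3))-[u-50,v-40]+.5)*6-.5).round()) for q in((85,-36,88),(85,-36,54),(40,-36,49))])
    if n=='top': a=w
cv2.imwrite('pics/m3.png',cv2.resize(np.vstack([a[10:60],w[10:60]])[:,:,::-1],None,fx=6,fy=6,interpolation=cv2.INTER_CUBIC))
E
```

```text
4.45 rack tip mm [-49.694  127.6174 142.5197] [-179.9753    0.1252   85.8601] [0.1436 1.2081 0.2165] [ 23.  16. -51. 102.  13.  69. -36.]
-44,122,120,85.7 [-0.56  0.57  2.25] [-0.   0.1  0.2]
top 292 211 [((85, -36, 88), array([316., 242.])), ((85, -36, 54), array([320., 252.])), ((40, -36, 49), array([310., 352.]))]
sc 308 216 [((85, -36, 88), array([315., 211.])), ((85, -36, 54), array([316., 271.])), ((40, -36, 49), array([379., 327.]))]
```

View pics/m3.png

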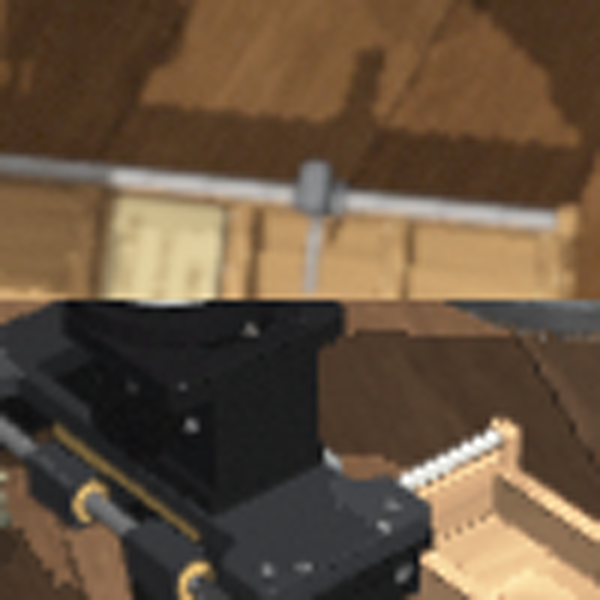

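The marker stands at about (317,180), which matches the predicted third-gap middle to about 1 mm. Next is the soap.

servo_tool([
  {"xyz": [-0.4,0.5,4],"twist": [0,0,0.2],"jaw": 0.6},
  {"xyz": [-0.4,0.5,8],"twist": [0,0,0.2],"jaw": 0.6},
  {"xyz": [-0.4,0.5,11],"twist": [0,0,0.2],"jaw": 0.6},
  {"xyz": [-0.4,0.5,12.4],"twist": [0,0,0.2],"jaw": 0.6},
  {"xyz": [-0.4,0.5,12.4],"twist": [0,0,0.2],"jaw": 0.6},
  {"xyz": [-0.8,0.5,12.4],"twist": [0,0,0.2],"jaw": 0.6},
  {"xyz": [-1.2,0.5,12.4],"twist": [0,0,0.2],"jaw": 0.6},
])

```text
time_s: 5.13
tool_pos: [0.5333, 0.1614, 0.2016]
tool_rot: [179.8, -0.1, 85.5]
force: [-0.3, -0.1, 0.3]
grip_width: 0.0352
grasp_force: 0.0
```

```bash
python3 st.py -44,0,17,85.7
```

```text
5.1333 rack tip mm [-39.2379 113.091   19.6305] [179.834   -0.0642  85.4875] [-0.2695 -0.1461  0.2682] [ 19.  25. -46. 107.  21.  56. -40.]
-44,0,17,85.7 [-11.31  -0.45   0.25] [ 0.2 -0.1 -0.2]
```

servo_tool([
  {"xyz": [0,-0.4,0.2],"twist": [0,0,-0.2],"jaw": 0.6},
  {"xyz": [-0.8,-0.4,0.2],"twist": [0,0,-0.2],"jaw": 0.6},
  {"xyz": [-1.6,-0.4,0.2],"twist": [0,0,-0.2],"jaw": 0.6},
  {"xyz": [-2.4,-0.4,0.2],"twist": [0,0,-0.2],"jaw": 0.6},
  {"xyz": [-3.2,-0.4,0.2],"twist": [0,0,-0.2],"jaw": 0.6},
  {"xyz": [-4.0,-0.4,0.2],"twist": [0,0,-0.2],"jaw": 0.6},
  {"xyz": [-4.8,-0.4,0.2],"twist": [0,0,-0.2],"jaw": 0.6},
  {"xyz": [-5.6,-0.4,0.2],"twist": [0,0,-0.2],"jaw": 0.6},
  {"xyz": [-6.0,-0.4,0.2],"twist": [0,0,-0.2],"jaw": 0.6},
  {"xyz": [-6.2,-0.4,0.2],"twist": [0,0,-0.2],"jaw": 0.6},
])

```text
time_s: 5.97
tool_pos: [0.5234, 0.0981, 0.1976]
tool_rot: [-180.0, 0.0, 85.6]
force: [-0.0, 0.4, -0.5]
grip_width: 0.0348
grasp_force: 0.3
```

```bash
python3 st.py -44,0,17,85.7;  python3 - <<'E'
from h import *
p=np.load('rack.npy');c=env.read_camera('wrist');cv2.imwrite('pics/w4.png',c['img'][:,:,::-1])
for q in((-5.5,0,32),(-83,0,32)):print(proj(c,r2w(p,np.array(q)/1e3)))
E
```

```text
5.9667 rack tip mm [-44.3392  49.1876  15.5627] [-179.9822    0.0351   85.5652] [-0.0098  0.4225 -0.4705] [ 27.  22. -46. 111.  20.  55. -33.]
-44,0,17,85.7 [-4.92  0.04 -0.14] [-0.   0.  -0.1]
[386.08053815 339.92659182]
[251.96963036 340.0735677 ]
```

View pics/w4.png

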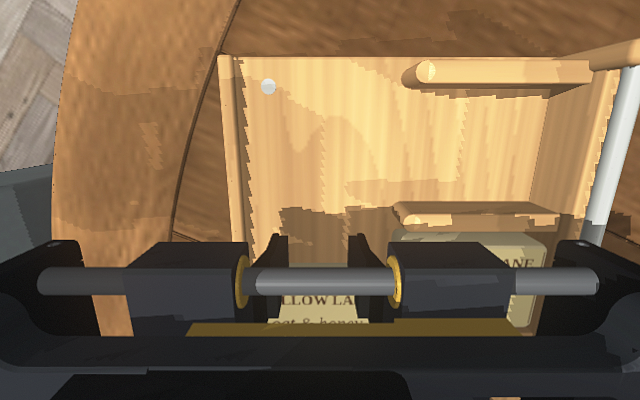

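The wrist view shows the soap squarely against both fingers, with its label near (320,300) and level, clear of the stocked soap. I'll continue.

servo_tool([
  {"xyz": [-0.6,0,0],"twist": [0,0,0],"jaw": 0.6},
  {"xyz": [-1.3,0,0],"twist": [0,0,0],"jaw": 0.6},
  {"xyz": [-2.0,0,0],"twist": [0,0,0],"jaw": 0.6},
  {"xyz": [-2.7,0,0],"twist": [0,0,0],"jaw": 0.6},
  {"xyz": [-3.4,0,0],"twist": [0,0,0],"jaw": 0.6},
  {"xyz": [-4.0,0,0],"twist": [0,0,0],"jaw": 0.6},
  {"xyz": [-4.4,0,0],"twist": [0,0,0],"jaw": 0.6},
  {"xyz": [-4.7,0,0],"twist": [0,0,0],"jaw": 0.6},
  {"xyz": [-4.9,0,0],"twist": [0,0,0],"jaw": 0.6},
  {"xyz": [-4.9,0,0],"twist": [0,0,0],"jaw": 0.6},
])

```text
time_s: 6.85
tool_pos: [0.5196, 0.0499, 0.1977]
tool_rot: [-180.0, 0.0, 85.6]
force: [-0.3, 0.3, 0.8]
grip_width: 0.0341
grasp_force: 0.0
```

servo_tool([
  {"xyz": [1,0,0],"twist": [0,0,0],"jaw": 0.6},
  {"xyz": [2,0,-3],"twist": [0,0,0],"jaw": 0.8},
  {"xyz": [2,-1,-7],"twist": [0,0,0],"jaw": 0.8},
  {"xyz": [2,-4,-8],"twist": [0,0,7],"jaw": 0.8},
  {"xyz": [2,-7,-8],"twist": [0,0,14],"jaw": 0.8},
  {"xyz": [2,-8,-8],"twist": [0,0,21],"jaw": 0.8},
  {"xyz": [2,-8,-8],"twist": [0,0,28],"jaw": 0.8},
  {"xyz": [2,-8,-8],"twist": [0,0,35],"jaw": 0.8},
  {"xyz": [2,-8,-8],"twist": [0,0,42],"jaw": 0.8},
  {"xyz": [2,-8,-8],"twist": [0,0,45],"jaw": 0.8},
])

```text
time_s: 7.68
tool_pos: [0.4412, 0.0776, 0.2779]
tool_rot: [180.0, -0.0, 40.4]
force: [-0.6, -0.2, 0.1]
grip_width: 0.0177
grasp_force: 0.0
```

```bash
python3 st.py -110,-36,80,-4.3; python3 - <<'E'
from h import *
p=np.load('rack.npy')
c=env.read_camera('top');u,v=map(int,proj(c,r2w(p,(-.0,-.03,.03))))
h=cv2.cvtColor(c['img'],cv2.COLOR_RGB2HSV); w=h[v-40:v+40,u-60:u+60]
print('corners pred',[((proj(c,r2w(p,np.array(q)/1e3))-[u-60,v-40]+.5)*6-.5).round() for q in((-5.5,-10,32),(-5.5,-62,32),(-83.5,-62,32),(-83.5,-10,32))])
cv2.imwrite('pics/t5.png',cv2.resize(c['img'][v-40:v+40,u-60:u+60,::-1],None,fx=6,fy=6,interpolation=cv2.INTER_CUBIC))
E
```

```text
7.6833 rack tip mm [-124.6953   22.5088   95.9146] [179.9586  -0.0065  40.4133] [-0.5768 -0.2425  0.067 ] [ 35.   2. -49. 118.   2.  61. -64.]
-110,-36,80,-4.3 [-3.08  5.19  1.59] [ 0.  -0.  44.7]
corners pred [array([323., 250.]), array([436., 262.]), array([418., 433.]), array([304., 421.])]
```

View pics/t5.png

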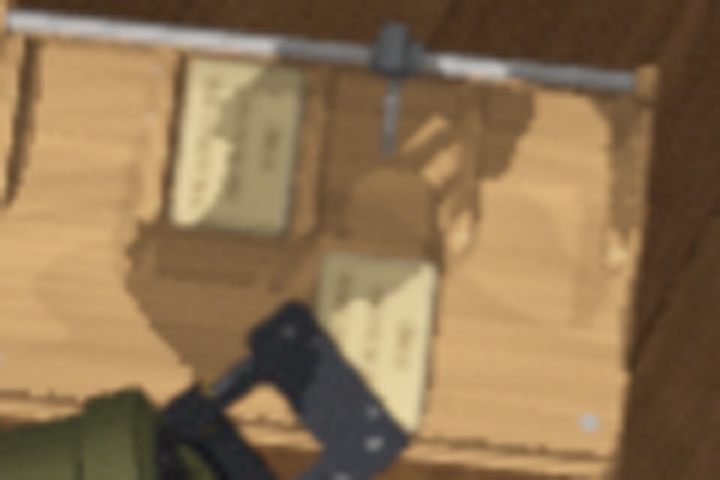

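The soap's top corners sit at about (323,250) and (437,262), on the third-gap prediction, so it is aligned. I'll turn the gripper and get behind it.

servo_tool([
  {"xyz": [-0.5,0.8,0],"twist": [0,0,7],"jaw": 0.8},
  {"xyz": [-1,1.6,0],"twist": [0,0,14],"jaw": 0.8},
  {"xyz": [-1.5,2.5,0],"twist": [0,0,21],"jaw": 0.8},
  {"xyz": [-2,3.5,0],"twist": [0,0,28],"jaw": 0.8},
  {"xyz": [-2.5,4.5,0],"twist": [0,0,35],"jaw": 0.8},
  {"xyz": [-3.1,5.2,0],"twist": [0,0,42],"jaw": 0.8},
  {"xyz": [-3.1,5.2,0],"twist": [0,0,44.7],"jaw": 0.8},
  {"xyz": [-3.1,5.2,1.6],"twist": [0,0,44.7],"jaw": 0.8},
  {"xyz": [-3.1,5.2,1.6],"twist": [0,0,44.7],"jaw": 0.8},
])

```text
time_s: 8.48
tool_pos: [0.4509, 0.0174, 0.26]
tool_rot: [-180.0, 0.2, -3.9]
force: [-0.4, -0.4, -0.2]
grip_width: 0.0177
grasp_force: 0.0
```

```bash
python3 st.py -107,-36,18,-4.3 -7.5,-36,18,-4.3
```

```text
8.4833 rack tip mm [-110.4682  -36.8501   78.033 ] [-179.9834    0.1862   -3.9389] [-0.4372 -0.4227 -0.2467] [  38.    4.  -44.  119.    3.   59. -102.]
-107,-36,18,-4.3 [ 0.37 -0.08  6.  ] [-0.   0.2  0.4]
-7.5,-36,18,-4.3 [10.32 -0.    5.97] [-0.   0.2  0.4]
```

servo_tool([
  {"xyz": [0.2,-0.1,3],"twist": [0,0,0.4],"jaw": 0.8},
  {"xyz": [0.2,-0.1,5.9],"twist": [0,0,0.4],"jaw": 0.8},
  {"xyz": [0.4,-0.1,5.9],"twist": [0,0,0.4],"jaw": 0.8},
  {"xyz": [1.0,-0.1,5.9],"twist": [0,0,0.4],"jaw": 0.8},
  {"xyz": [1.6,-0.1,5.9],"twist": [0,0,0.4],"jaw": 0.8},
  {"xyz": [2.3,-0.1,5.9],"twist": [0,0,0.4],"jaw": 0.8},
  {"xyz": [3.0,-0.1,5.9],"twist": [0,0,0.4],"jaw": 0.8},
  {"xyz": [3.7,-0.1,5.9],"twist": [0,0,0.4],"jaw": 0.8},
  {"xyz": [4.4,-0.1,5.9],"twist": [0,0,0.4],"jaw": 0.8},
])

```text
time_s: 9.23
tool_pos: [0.4969, 0.0146, 0.2035]
tool_rot: [180.0, -0.1, -4.5]
force: [-1.0, -0.2, 1.1]
grip_width: 0.0174
grasp_force: 0.5
```

```bash
python3 st.py -7.5,-36,17,-4.3
```

```text
9.2333 rack tip mm [-64.3858 -36.102   21.5163] [179.9827  -0.0653  -4.4718] [-0.9679 -0.1627  1.072 ] [  34.   16.  -42.  115.   13.   53. -110.]
-7.5,-36,17,-4.3 [ 5.69 -0.02  0.46] [ 0.  -0.1 -0.2]
```

servo_tool([
  {"xyz": [0.8,0,0.3],"twist": [0,0,0],"jaw": 0.8},
  {"xyz": [1.6,0,0.3],"twist": [0,0,0],"jaw": 0.8},
  {"xyz": [2.4,0,0.3],"twist": [0,0,0],"jaw": 0.8},
  {"xyz": [3.2,0,0.3],"twist": [0,0,0],"jaw": 0.8},
  {"xyz": [4.0,0,0.3],"twist": [0,0,0],"jaw": 0.8},
  {"xyz": [4.6,0,0.3],"twist": [0,0,0],"jaw": 0.8},
  {"xyz": [5.0,0,0.3],"twist": [0,0,0],"jaw": 0.8},
  {"xyz": [5.2,0,0.3],"twist": [0,0,0],"jaw": 0.8},
  {"xyz": [5.4,0,0.3],"twist": [0,0,0],"jaw": 0.8},
])

```text
time_s: 9.98
tool_pos: [0.5496, 0.0106, 0.1997]
tool_rot: [180.0, 0.0, -4.5]
force: [-0.8, 0.3, 1.2]
grip_width: 0.0177
grasp_force: 0.6
```

```bash
python3 st.py -7.5,-36,17,-4.3
```

```text
9.9833 rack tip mm [-11.4594 -36.0577  17.677 ] [179.9944   0.0352  -4.4524] [-0.7861  0.2716  1.1808] [  31.   23.  -40.  108.   17.   55. -112.]
-7.5,-36,17,-4.3 [ 0.4  -0.01  0.07] [ 0.   0.  -0.2]
```

Small steps now, until the wall answers.

servo_tool([
  {"xyz": [0.15,0,0],"twist": [0,0,0],"jaw": 0.8},
  {"xyz": [0.3,0,0],"twist": [0,0,0],"jaw": 0.8},
  {"xyz": [0.3,0,0],"twist": [0,0,0],"jaw": 0.8},
])

```text
time_s: 10.23
tool_pos: [0.5516, 0.0105, 0.1995]
tool_rot: [180.0, 0.2, -4.4]
force: [-5.1, 0.6, 3.0]
grip_width: 0.0176
grasp_force: 2.5
```

servo_tool([
  {"xyz": [0.1,0,0],"twist": [0,0,0],"jaw": 0.8},
  {"xyz": [0.1,0,0],"twist": [0,0,0],"jaw": 0.8},
])

```text
time_s: 10.4
tool_pos: [0.552, 0.0106, 0.1995]
tool_rot: [179.9, 0.3, -4.4]
force: [-7.5, 0.5, 5.1]
grip_width: 0.0174
grasp_force: 3.9
```

The force is rising with no further travel, so the soap is against the wall. I'll back off and check.

servo_tool([
  {"xyz": [-1,0,0],"twist": [0,0,0],"jaw": 0.8},
  {"xyz": [-3,0,-1],"twist": [0,0,0],"jaw": 0.8},
  {"xyz": [-6,0,-4],"twist": [0,0,0],"jaw": 0.8},
  {"xyz": [-9,0,-8],"twist": [0,0,0],"jaw": 0.8},
  {"xyz": [-9,3,-12],"twist": [0,0,0],"jaw": 0.8},
  {"xyz": [-9,7,-15],"twist": [0,0,0],"jaw": 0.8},
  {"xyz": [-9,11,-17],"twist": [0,0,0],"jaw": 0.8},
  {"xyz": [-9,15,-18],"twist": [0,0,0],"jaw": 0.8},
  {"xyz": [-9,19,-18],"twist": [0,0,0],"jaw": 0.8},
  {"xyz": [-9,19,-18],"twist": [0,0,0],"jaw": 0.8},
])

```text
time_s: 11.23
tool_pos: [0.448, -0.1775, 0.3817]
tool_rot: [179.7, -0.3, -4.8]
force: [0.1, 0.2, -0.5]
grip_width: 0.0171
grasp_force: 0.0
```

```bash
python3 - <<'E'
from h import *
p=np.load('rack.npy')
c=env.read_camera('top');u,v=map(int,proj(c,r2w(p,(.03,-.0,.03))))
print([(q,((proj(c,r2w(p,np.array(q)/1e3))-[u-60,v-40]+.5)*6-.5).round()) for q in((80,-10,32),(2,-10,32),(2,-62,32),(2,62,32),(2,10,32),(85,-36,88))])
cv2.imwrite('pics/t6.png',cv2.resize(c['img'][v-40:v+40,u-60:u+60,::-1],None,fx=6,fy=6,interpolation=cv2.INTER_CUBIC))
print(onz(c,321,160,.045))
E
```

```text
[((80, -10, 32), array([398., 137.])), ((2, -10, 32), array([379., 306.])), ((2, -62, 32), array([492., 317.])), ((2, 62, 32), array([224., 290.])), ((2, 10, 32), array([336., 301.])), ((85, -36, 88), array([448., 116.]))]
[ 0.79661604 -0.06391694  0.045     ]
```

View pics/t6.png

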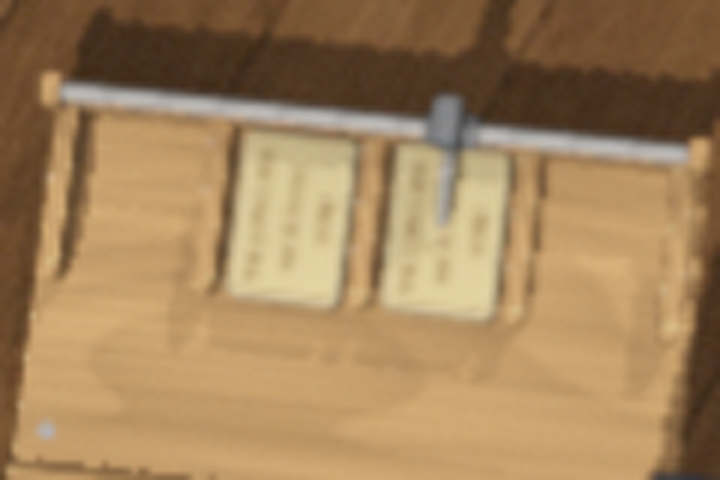

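The loose soap's front corners at (381,308) and (495,320) show the same small offset from prediction as the stocked soap's, so it is equally home. The marker at (448,115) is on the middle of the third gap. Handing in.

```bash
python3 -c "
from cell import env
print(env.sign_off())"
```

```text
the job is handed in; nothing more can be done
None
```

The job is handed in at about 11 s: the marker stands at the middle of the third gap to within about 1 mm, the soap is pushed home against the back wall of that gap, and the stocked soap, tin and dish were not touched.

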